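Tip a carton onto the print board and register it

TASK

A plain cardboard carton stands on end on the print board, at the open end of the taped outline. Push it high on its back so that it topples towards the stop bar and comes down flat on its broad face inside the outline, then push it along the board until its top end sits fully home and square against the stop bar, still inside the outline. Only push the carton, never grip or lift it, and leave everything else where it is.

Things in the scene. Friction and masses are not known exactly. Their poses are not given: they have to be found in the camera images.
- zone (a point): Centre of the taped outline on the print board's top face, 20 mm above the table. x runs along the outline to the stop bar, y to the left looking that way, z up. The outline (three strips of 5 mm tape, closed by the stop bar) is 290 mm long, x -145 to +145, and 165 mm wide, y -82.5 to +82.5 mm, over the tape's outer edges.
- stop (a point): Middle of the foot of the stop bar's flat face, on the board's top face, 145 mm along x from the outline's centre. Fixed dark steel bar across the outline's far end, 22 mm high, 18 mm thick, 170 mm wide.
- board: The fixed aluminium print board, 420 x 200 mm, 20 mm thick; origin at the centre of its underside, on the table. x runs towards the stop bar; the outline's centre lies 20 mm along x.
- carton: Plain cardboard carton to be tipped, loose, 200 mm tall, 95 mm wide, 75 mm deep, 0.2 to 0.4 kg, evenly filled. It starts standing on end astride the tape at the outline's open end, its broad front face looking roughly at the stop bar. Origin: centre of its underside; x points out of the front face, y along the width, z from foot to top.
- carton_mid (a point): Middle of the carton, 100 mm above its foot; axes as the carton's. Pushed near the top of its back it tips over its front foot edge, falls by itself past about 20 degrees, and lies front face down, 75 mm high, top end towards the stop bar and roughly 30 to 80 mm short of it. It slides on the board with a few newtons.
- foot_left (a point): Corner of the carton's front face at its foot, on its +y side (the front foot edge is the one it tips over)
- foot_right (a point): Corner of the carton's front face at its foot, on its -y side
- top_left (a point): Corner of the carton's front face at its top end, on its +y side
- top_right (a point): Corner of the carton's front face at its top end, on its -y side
- ink_jar: Bystander, loose, to be left alone: closed ink jar, 64 mm across, 85 mm tall, standing; origin at the centre of its underside
- spray_can: Bystander, loose, to be left alone: can, 56 mm across, 120 mm tall, standing; origin at the centre of its underside
- small_carton: Bystander, loose, to be left alone: small cardboard carton, 55 x 55 x 105 mm, standing on the table (not the one to tip); origin at the centre of its underside
- tape_roll: Bystander, loose, to be left alone: roll of tape lying flat, 90 mm across, 25 mm high; origin at the centre of its underside
- spatula: Bystander, loose, to be left alone: ink spatula lying flat, about 200 mm long; its origin lies on its underside about midway along
- squeegee: Bystander, loose, to be left alone: squeegee lying flat beyond the stop bar, 240 mm long, 22 mm high; origin at the centre of its underside
- cup: Bystander, loose, to be left alone: white plastic cup, 76 mm across, 90 mm tall, standing behind the carton's end of the board; origin at the centre of its underside
Not all that is in view belongs to the job. Leave any pink look-alike of the carton alone.

How it is judged:
On the way:
1. the carton has been tipped over and lies on its broad front face inside the outline (angle between carton_mid's own z axis and vertical between 1.48 and 1.66 rad and angle between carton_mid's own x axis and vertical above 3.04 rad and height (world z) of carton_mid below 0.065 m and y of foot_left in the frame of zone between -0.0855 and 0.0855 m and x of each of foot_left, foot_right, top_left, top_right in the frame of zone above -0.148 m and y of foot_right in the frame of zone between -0.0855 and 0.0855 m and y of top_left in the frame of zone between -0.0855 and 0.0855 m and y of top_right in the frame of zone between -0.0855 and 0.0855 m), for 0.2 s.
At the end, for the whole second after the job is handed in: The carton lies flat on its front face (within 5 degrees) on the board, all four corners of that face inside the outline's outer edges (within 3 mm), and both corners of its top end within 6 mm of the stop bar's face (all of step 1 and x of each of top_left, top_right in the frame of zone above 0.139 m); the robot touches nothing.
It fails at once if the carton is lifted: its front foot edge (the one it tips over) rises more than 25 mm off the board (height (world z) of any of foot_left, foot_right above 0.045 m).
It fails at once if the carton is lifted bodily: its middle rises more than 20 mm above where it stood (height (world z) of carton_mid above 0.14 m).
It fails at once if the carton comes down outside the outline: lying still with a corner of its lower face more than 3 mm outside (angle between carton_mid's own z axis and vertical above 1.48 rad and linear speed of carton below 0.01 m/s and not (y of foot_left in the frame of zone between -0.0855 and 0.0855 m and x of each of foot_left, foot_right, top_left, top_right in the frame of zone above -0.148 m and y of foot_right in the frame of zone between -0.0855 and 0.0855 m and y of top_left in the frame of zone between -0.0855 and 0.0855 m and y of top_right in the frame of zone between -0.0855 and 0.0855 m)).
It fails at once if a bystander is moved more than 25 mm (distance of any of ink_jar, spray_can, small_carton, tape_roll, spatula, squeegee, cup from where it was at the start of the episode above 0.025 m).
It fails at once if a standing bystander is knocked over (angle between any of ink_jar, spray_can, small_carton, cup's own z axis and vertical above 0.6 rad).
It also fails if it takes over 38 s, if anything falls off the work surface, if the arm or the gripper's body presses on something with over 40 N, if the wrist force passes 120 N, or if a joint passes its speed limit or range.

ROBOT

A 7-joint arm with a two-finger parallel gripper is mounted at the origin on the work surface. World frame = base frame: x ahead of the robot, y to its left, z up, the work surface at z = 0. Lengths are in m, angles in rad, forces in N, time in s.
With the tool pointing down it reaches from about 0.35 to 0.9 m from the base axis. Payload 8.1 kg.
Tool frame: the origin (TCP) lies between the finger pads; the fingertips stand 11 mm ahead of it and the grasp point (between the pads) lies 8 mm behind it; z points along the fingers, y is the line along which they close (so a half turn about z gives the same grasp; the last joint's range is limited). The gripper opens to 92 mm and grips with 3 to 60 N. Pads are 19 mm wide; open, the fingers measure 130 mm over their backs; the gripper's body (75 mm by 190 mm) begins 47 mm behind the grasp point.
Start: joints at [-1.383, 0.434, 0.025, 1.573, -0.012, 1.134, -0.075], TCP at [0.179, 0.599, 0.238] pointing down, gripper open.
Joint ranges: [-2.62, 2.62], [-0.44, 2.09], [-1.27, 1.32], [0.08, 2.57], [-1.32, 4.46], [0.12, 2], [-2.74, 2.74]. Speed limits (rad/s): [2.22, 2.22, 3.01, 3.01, 3.14, 3.14, 3.14].

INTERFACE

Orientations are given as a rotation vector (axis times angle).
In Python, from cell import observe, get_image, camera_params, sign_off gives the robot as it stands.
- The arm moves only by the shell command python3 -m pendant 'ROWS' [FORCE]. ROWS is JSON, one flat list of numbers, 7 for each row, row after row: the shift along the tool's x, y, z in m, then the turn, a rotation vector about the tool's x, y, z in rad, then the finger opening in m, from 0 to 0.0918. In form: [dx, dy, dz, rx, ry, rz, jaw, dx, dy, dz, rx, ry, rz, jaw, ...]. A call has 1 to 10 rows; each row shifts and turns the commanded pose from where the row before left it, along the tool's axes as they then stand; what a row does not reach is not made up. A row lasts 1/8 s, in which the tool goes at most 62.5 mm and 10.7 degrees, less where a joint would pass 70% of its speed; a pose out of reach is approached as far as the arm can. A call is refused whole if a number of a shift passes 0.0625 or a number of a turn 0.188, either way. A call with a gripper value outside its range is refused whole. The fingers move at their own pace and stop on an object; FORCE is the grip in N (left out, the last holds). Time passes only in rows, so rows that do not move let the fingers close. It gives the time, the measured TCP pose, the force, the opening and the grip force at its end, in the units of the state.
- observe(): the state, without advancing time (a new reading comes with each control period).
- get_image(name): name is "scene" or "top" or "wrist"; returns the picture (384x512x3 uint8, red, green, blue); there is no depth.
- camera_params(name): a dict with "intrinsics" (3x3 intrinsics, pixels), "eye" and "rotation" of the camera in the world; the wrist camera has in their place "T_tool_cam" (4x4, takes a point from camera to tool coordinates, whose origin is the TCP and whose axes are the flange's). Camera axes: x right, y down, z forward; pixel columns grow to the right and rows downward; lengths in m; the calibration is good to about 2 mm. A picture is of the moment at which its call begins: read the wrist's pose just before it. camera_params takes no time and is no camera call.
- sign_off(): hands the job in; it is judged then, once.
The state is a dict: "clock": time; "joints": joint angles; "dq": joint speeds; "joint_efforts": joint torques, N m; "position": TCP position; "ee_rot": TCP orientation; "force": force on the tool from outside, world axes, zero at the start; "ft_torque": the same for the moment, N m; "width": opening from 0.0 (shut) to 1.0 (fully open); "gripper_force": force on a finger pad.
Only numpy, scipy, OpenCV 4.12 (cv2) and the standard library are available. Lean on these libraries where they do the work, as an engineer would, in place of code of your own. Each camera call takes 0.05 s, during which the arm holds its last target. There are 200 camera calls.

## Working session

There is one attempt and no reset: what is moved stays moved. The work goes in short steps, Python scripts to look and compute and a shell command to move; the robot and the scene stay as the last step left them, time stands still between calls to the robot, and variables do not carry over. Pictures are saved under pics/ and viewed, at most 10 in all, crops included, and the job is handed in when it is done.

```bash
ls; mkdir -p pics
python3 - <<'E'
from cell import *
import cv2,numpy as np
for n in ("scene","top"):
    im=get_image(n); cv2.imwrite(f"pics/{n}0.png",cv2.cvtColor(im,cv2.COLOR_RGB2BGR))
    p=camera_params(n); print(n,{k:np.round(v,4).tolist() for k,v in p.items()})
o=observe(); print({k:np.round(v,3).tolist() for k,v in o.items()})
E
```

```text
pics
scene {'intrinsics': [[383.6077, 0.0, 256.8468], [0.0, 383.6077, 194.7526], [0.0, 0.0, 1.0]], 'eye': [1.5405, 0.3936, 0.8389], 'rotation': [-1.3893, -1.9411, 1.0378]}
top {'intrinsics': [[485.9689, 0.0, 255.4492], [0.0, 485.9689, 185.7022], [0.0, 0.0, 1.0]], 'eye': [0.4651, 0.072, 1.4128], 'rotation': [-2.1715, 2.161, -0.115]}
{'clock': 0.1, 'joints': [-1.383, 0.435, 0.025, 1.574, -0.012, 1.134, -0.075], 'dq': [-0.0, -0.001, -0.0, -0.001, 0.003, -0.002, 0.001], 'joint_efforts': [0.004, -66.913, 0.989, -31.514, -0.06, 0.037, 0.0], 'position': [0.179, 0.598, 0.237], 'ee_rot': [-0.455, -3.108, 0.002], 'force': [-0.283, 1.031, -0.211], 'ft_torque': [-0.005, 0.023, 0.036], 'gripper_force': 0.0, 'width': 1.001}
```

View pics/scene0.png

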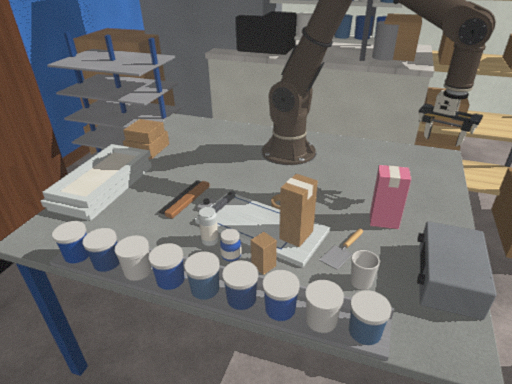

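View pics/top0.png

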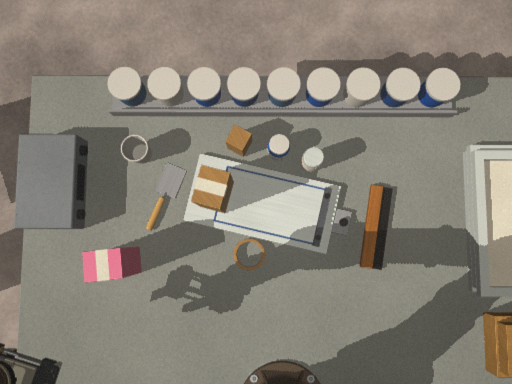

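The top view shows these cartons:
- A tall brown carton with a cream tape strip at px (211,187), standing on the board at the end of the blue outline.
- A pink look-alike at (103,264).
- A small carton at (238,139).
- Stacked brown boxes at (500,340).

By its description, my choice is the tall brown one on the board at (211,187). The stop bar looks to be near (325,215). I'll check both in a close crop.

```bash
cat > h.py <<'E'
import cv2,numpy as np
from cell import *
from scipy.spatial.transform import Rotation as R
def cam(n):
    p=camera_params(n); return p["intrinsics"],np.array(p["eye"]),R.from_rotvec(p["rotation"]).as_matrix()
def cast(n,uv,z):
    K,e,M=cam(n); uv=np.atleast_2d(uv).astype(float)
    d=np.c_[uv,np.ones(len(uv))]@np.linalg.inv(K).T@M.T
    return e+d*((z-e[2])/d[:,2])[:,None]
def proj(n,P):
    K,e,M=cam(n); q=(np.atleast_2d(P)-e)@M@np.array(K).T; return q[:,:2]/q[:,2:]
E
python3 - <<'E'
from h import *
im=cv2.imread("pics/top0.png")
c=cv2.resize(im[130:275,170:360],None,fx=4,fy=4,interpolation=cv2.INTER_CUBIC); cv2.imwrite("pics/crop1.png",c)
hsv=cv2.cvtColor(im,cv2.COLOR_BGR2HSV)
print("base check",proj("top",[0,0,0]).round(1))
m=cv2.inRange(hsv,(105,90,40),(130,255,200)); m[:150]=0;m[255:]=0;m[:,:205]=0;m[:,345:]=0
cv2.imwrite("pics/m_tape.png",cv2.resize(m[130:275,170:360],None,fx=4,fy=4,interpolation=0))
# brown mask: carton top
m2=cv2.inRange(hsv,(5,80,60),(20,255,255));
n,l,s,ce=cv2.connectedComponentsWithStats(m2)
for i in range(1,n):
    if s[i,4]>60: print(s[i].tolist(),ce[i].round(1))
E
```

```text
base check [[280.6 405.6]]
[225, 125, 27, 31, 552] [238.5 140.1]
[191, 165, 42, 48, 1002] [212.7 189.1]
[359, 185, 25, 84, 1129] [371.  226.1]
[146, 197, 19, 33, 233] [154.9 213.5]
[233, 238, 32, 32, 293] [248.7 253.9]
[483, 312, 29, 65, 1703] [497.7 343.6]
[253, 362, 52, 22, 316] [277.1 369.7]
```

View pics/crop1.png

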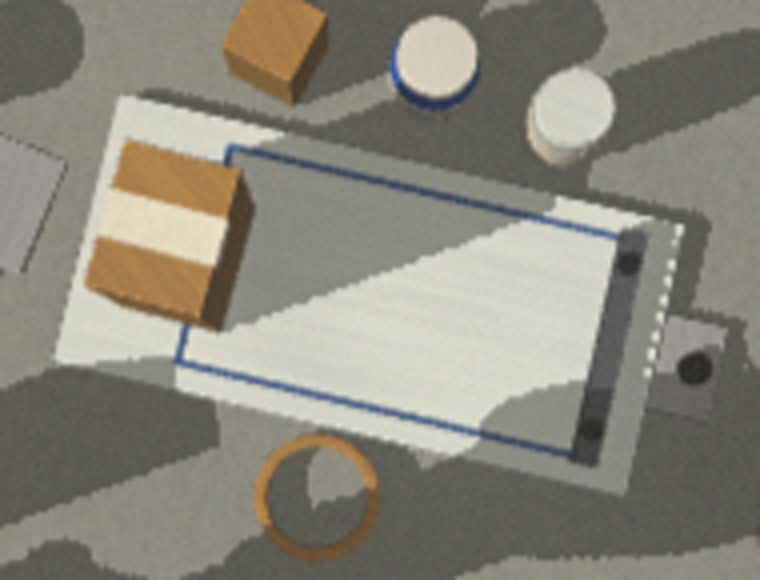

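View pics/m_tape.png

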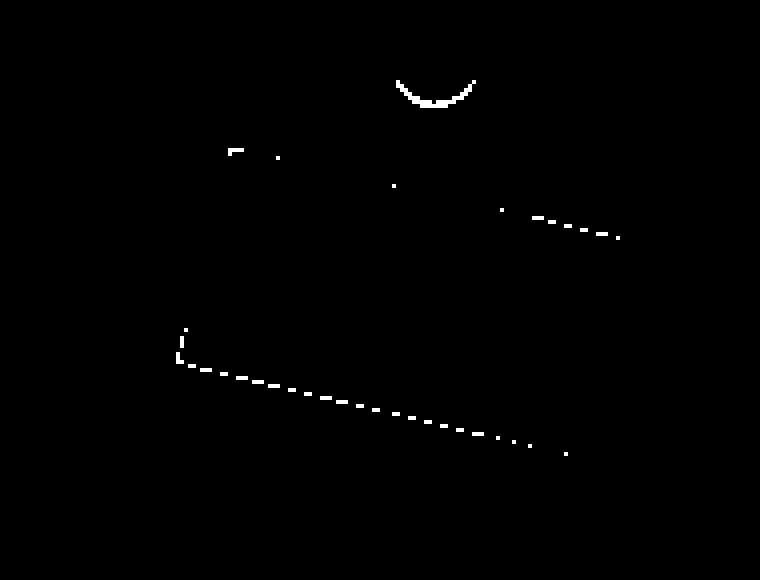

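The crop confirms the brown carton standing across the tape's open end. Its top face corners are at crop px (127,140), (243,170), (204,323) and (85,285). The tape corners are at (230,147) and (178,362), and the dark bar's face runs from (618,232) to (574,458). Next I'll turn these into world points and check them against the given sizes.

```bash
cat >> h.py <<'E'
def zone():
    c=lambda a:np.array(a)/4+[170-.375,130-.375]
    bl,br=cast("top",c([[230,147],[178,362]]),.02)[:,:2]   # left(+y), right tape corners
    fl,fr=cast("top",c([[618,238],[574,455]]),.02)[:,:2]
    B=np.array([bl,br,fl,fr]); return B
E
python3 - <<'E'
from h import *
B=zone(); bl,br,fl,fr=B; print(B.round(4))
print("len",np.linalg.norm(fl-bl),np.linalg.norm(fr-br),"wid",np.linalg.norm(bl-br),np.linalg.norm(fl-fr))
x=(fl-bl)+(fr-br); yaw=np.arctan2(x[1],x[0]); 
y=(bl-br)+(fl-fr); print("yaw deg",np.degrees(yaw),np.degrees(np.arctan2(y[1],y[0]))-90,np.degrees([np.arctan2(*(v[::-1])) for v in (fl-bl,fr-br)]))
print("centre",B.mean(0))
c=lambda a:np.array(a)/4+[170-.375,130-.375]
T=cast("top",c([[127,140],[243,170],[204,323],[85,285]]),.22)[:,:2]
print("carton top",T.round(4),"sizes",[np.linalg.norm(T[i]-T[i-1]).round(4) for i in range(4)])
print("c",T.mean(0), "dirs",[np.degrees(np.arctan2(*(v[::-1]))).round(1) for v in (T[1]-T[0],T[2]-T[3],T[0]-T[3],T[1]-T[2])])
bd=cast("top",c([[120,95],[55,360],[627,494],[686,222]]),.02)[:,:2]; print("board",bd.round(4),[np.linalg.norm(bd[i]-bd[i-1]).round(4) for i in range(4)],bd.mean(0))
Kb=cast("top",[[135,149]],.09); print("cup",Kb); print("can etc",cast("top",[[279,143],[313,157],[239,138],[249,254]],.1).round(3), cast("top",[[172,180],[151,225]],.0).round(3), cast("top",[[103,264]],.17).round(3))
E
```

```text
[[ 0.6702  0.1555]
 [ 0.5147  0.191 ]
 [ 0.6054 -0.1246]
 [ 0.45   -0.0917]]
len 0.28750803638282535 0.28999233107600336 wid 0.15947634360253382 0.15877004599469213
yaw deg -102.95982040981124 -102.40399754603969 [-103.03260429 -102.88766005]
centre [0.56008846 0.03255076]
carton top [[0.6448 0.2074]
 [0.6264 0.1353]
 [0.5316 0.1583]
 [0.5546 0.2318]] sizes [np.float64(0.0935), np.float64(0.0744), np.float64(0.0976), np.float64(0.077)]
c [0.58935343 0.18319075] dirs [np.float64(-104.3), np.float64(-107.4), np.float64(-15.1), np.float64(-13.6)]
board [[ 0.7079  0.2358]
 [ 0.5157  0.279 ]
 [ 0.4227 -0.1291]
 [ 0.6172 -0.1737]] [np.float64(0.4194), np.float64(0.197), np.float64(0.4186), np.float64(0.1995)] [0.56589951 0.05298379]
cup [[0.70711513 0.40613114 0.09      ]]
can etc [[ 0.724  0.009  0.1  ]
 [ 0.685 -0.084  0.1  ]
 [ 0.737  0.119  0.1  ]
 [ 0.422  0.09   0.1  ]] [[0.632 0.318 0.   ]
 [0.5   0.375 0.   ]] [[0.397 0.458 0.17 ]]
```

Measurements agree with the given sizes:

| Item | Result |
|---|---|
| Zone centre | About (0.5604, 0.0335), yaw -103° |
| Carton | (0.589, 0.183), yaw about -105°; in the zone frame x -0.152, y -0.006 |
| Tape spacing | 159 mm |
| Carton top | 95 × 75 mm |
| Board | 419 × 198 mm |

First move: raise the tool and turn it so its y axis lies along the zone's y axis.

```bash
python3 -m pendant '[0,0,-0.02,0,0,0.185,0.04, 0,0,-0.02,0,0,0.185,0.04, 0,0,-0.02,0,0,0.185,0.04, 0,0,-0.02,0,0,0.185,0.04, 0,0,-0.02,0,0,0.185,0.04, 0,0,0,0,0,0.185,0.04, 0,0,0,0,0,0.185,0.04, 0,0,0,0,0,0.185,0.04, 0,0,0,0,0,0,0.04]'
cat >> h.py <<'E'
ZC=np.array([.5604,.0335]); YAW=np.radians(-103)
ZR=np.array([[np.cos(YAW),-np.sin(YAW)],[np.sin(YAW),np.cos(YAW)]])
def toz(p): return (np.atleast_2d(p)[:,:2]-ZC)@ZR
def go(x,y,z):   # tool-axes shift to a zone-frame xy at height z
    o=observe(); T=R.from_rotvec(o["ee_rot"]).as_matrix()
    g=np.r_[ZC+ZR@[x,y],z]; print("now zone",toz(o["position"]).round(4),"z",o["position"][2].round(4) if hasattr(o["position"][2],'round') else o["position"][2],"F",np.round(o["force"],1),"t",o["clock"])
    print("tool shift",(T.T@(g-np.array(o["position"]))).round(4),"turn to square",(R.from_matrix(T).inv()*R.from_matrix(np.c_[-np.r_[ZR[:,0],0],np.r_[ZR[:,1],0],[0,0,-1]])).as_rotvec().round(4))
E
python3 -c "from h import *; go(-.24,-.006,.30)"
```

```text
clock: 1.23
position: [0.179, 0.5986, 0.3373]
ee_rot: [2.43, 1.99, -0.001]
force: [0.2, -0.4, -0.5]
width: 0.438
gripper_force: 0.0
now zone [[-0.4648 -0.4987]] z 0.3373 F [ 0.2 -0.4 -0.5] t 1.225
tool shift [-0.2385  0.4862  0.0376] turn to square [0.0003 0.0009 0.0281]
```

```bash
python3 -m pendant '[-0.0238,0.0486,0,0,0,0.014,0.04, -0.0238,0.0486,0,0,0,0.014,0.04, -0.0238,0.0486,0,0,0,0,0.04, -0.0238,0.0486,0,0,0,0,0.04, -0.0238,0.0486,0,0,0,0,0.04, -0.0238,0.0486,0,0,0,0,0.04, -0.0238,0.0486,0,0,0,0,0.04, -0.0238,0.0486,0,0,0,0,0.04, -0.0238,0.0486,0,0,0,0,0.04, -0.0238,0.0486,0,0,0,0,0.04]'
python3 -m pendant '[0,0,0,0,0,0,0.04]'
python3 -c "from h import *; go(-.24,-.006,.205)"
```

```text
clock: 2.48
position: [0.6013, 0.2577, 0.3376]
ee_rot: [-2.454, -1.961, 0.0]
force: [1.0, 1.2, 0.5]
width: 0.432
gripper_force: 0.0
clock: 2.6
position: [0.6032, 0.2535, 0.3372]
ee_rot: [2.46, 1.949, -0.002]
force: [-0.4, 0.4, -0.7]
width: 0.437
gripper_force: 0.0
now zone [[-0.224  -0.0078]] z 0.3372 F [-0.4  0.4 -0.7] t 2.6
tool shift [0.0164 0.0015 0.1322] turn to square [ 0.0016  0.0028 -0.0043]
```

```bash
python3 -m pendant '[0.016,0.0015,0,0,0,-0.004,0.04, 0,0,0.044,0,0,0,0.04, 0,0,0.044,0,0,0,0.04, 0,0,0.044,0,0,0,0.04, 0,0,0,0,0,0,0.04, 0,0,0,0,0,0,0.04]'
python3 - <<'E'
from h import *
go(-.2,-.006,.205)
im=get_image("scene"); cv2.imwrite("pics/s1.png",cv2.cvtColor(cv2.resize(im[130:290,200:400],None,fx=3,fy=3),cv2.COLOR_RGB2BGR))
E
```

```text
clock: 3.35
position: [0.6056, 0.2759, 0.2074]
ee_rot: [-2.453, -1.963, -0.003]
force: [0.9, 0.4, -0.3]
width: 0.435
gripper_force: 0.0
now zone [[-0.2464 -0.0104]] z 0.2074 F [ 0.9  0.4 -0.3] t 3.35
tool shift [-0.0464  0.0042  0.0024] turn to square [ 0.0012 -0.0016  0.0056]
```

View pics/s1.png

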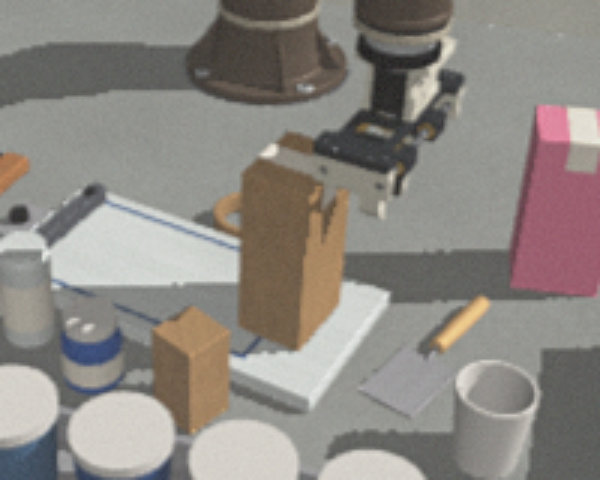

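The close view shows the two fingertips just behind the brown carton's back, near its top (crop px (370,200)). The cup and spatula are clear. I'll push along -x of the tool.

```bash
python3 -m pendant '[-0.015,0.002,0,0,0,0,0.04, -0.015,0.002,0,0,0,0,0.04, -0.01,0,0,0,0,0,0.04, -0.01,0,0,0,0,0,0.04, -0.01,0,0,0,0,0,0.04, -0.01,0,0,0,0,0,0.04, -0.01,0,0,0,0,0,0.04]'
python3 - <<'E'
from h import *
go(-.13,-.006,.205)
im=get_image("scene"); cv2.imwrite("pics/s2.png",cv2.cvtColor(cv2.resize(im[130:290,200:400],None,fx=3,fy=3),cv2.COLOR_RGB2BGR))
E
```

```text
clock: 4.28
position: [0.5912, 0.1946, 0.2057]
ee_rot: [-2.456, -1.959, 0.0]
force: [0.1, -0.6, 0.4]
width: 0.433
gripper_force: 0.1
now zone [[-0.1639 -0.0062]] z 0.2057 F [ 0.1 -0.6  0.4] t 4.275
tool shift [-0.0339  0.0001  0.0007] turn to square [-0.      0.      0.0029]
```

View pics/s2.png

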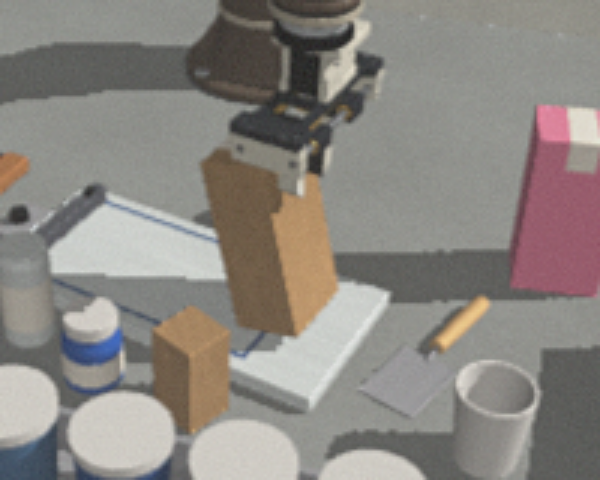

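The carton is tilting about its front foot edge by roughly 12° and hasn't slid (foot at crop px (270,330)). I'll keep pushing until it falls, then back off.

```bash
python3 -m pendant '[-0.01,0,0,0,0,0,0.04, -0.01,0,0,0,0,0,0.04, -0.01,0,0,0,0,0,0.04, -0.01,0,0,0,0,0,0.04, 0,0,0,0,0,0,0.04, 0,0,0,0,0,0,0.04, 0,0,0,0,0,0,0.04, 0,0,0,0,0,0,0.04]'
python3 - <<'E'
from h import *
go(-.2,-.006,.205)
im=get_image("scene"); cv2.imwrite("pics/s3.png",cv2.cvtColor(cv2.resize(im[130:290,200:400],None,fx=3,fy=3),cv2.COLOR_RGB2BGR))
E
```

```text
clock: 5.32
position: [0.5826, 0.1565, 0.2056]
ee_rot: [-2.455, -1.96, 0.0]
force: [0.2, 1.0, 0.6]
width: 0.439
gripper_force: 0.0
now zone [[-0.1248 -0.0061]] z 0.2056 F [0.2 1.  0.6] t 5.325
tool shift [0.0752 0.0003 0.0006] turn to square [-0.0001 -0.      0.0032]
```

View pics/s3.png

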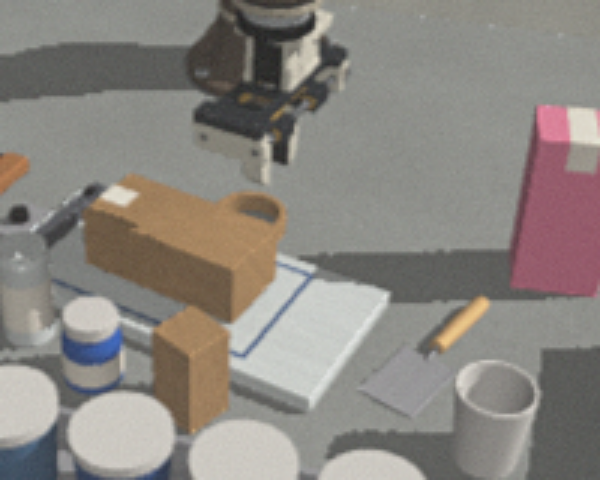

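The carton lies flat inside the outline, with its foot end near crop px (255,290). I'll back off, then measure it from above.

```bash
python3 -m pendant '[0.038,0,0,0,0,0,0.04, 0.038,0,0,0,0,0,0.04, 0.02,0,0,0,0,0,0.04, 0,0,0.03,0,0,0,0.04, 0,0,0,0,0,0,0.04]'
python3 - <<'E'
from h import *
go(-.2,-.006,.065)
im=cv2.cvtColor(get_image("top"),cv2.COLOR_RGB2BGR)
cv2.imwrite("pics/top2.png",cv2.resize(im[130:275,170:360],None,fx=4,fy=4,interpolation=cv2.INTER_CUBIC))
hsv=cv2.cvtColor(im,cv2.COLOR_BGR2HSV)
m=cv2.inRange(hsv,(5,80,50),(22,255,255)); m[:,:205]=0; m[:,345:]=0; m[:160]=0
n,l,s,ce=cv2.connectedComponentsWithStats(m); i=1+s[1:,4].argmax(); print(s[i])
r=cv2.boxPoints(cv2.minAreaRect(np.argwhere(l==i)[:,::-1].astype(np.float32)))
print("crop px",((r-[170,130])*4).round()); print(toz(cast("top",r,.095)).round(4))
E
```

```text
clock: 6.0
position: [0.6025, 0.2488, 0.1737]
ee_rot: [-2.456, -1.959, 0.007]
force: [-0.1, -0.6, -0.1]
width: 0.435
gripper_force: 0.0
now zone [[-0.2193 -0.0074]] z 0.1737 F [-0.1 -0.6 -0.1] t 6.0
tool shift [-0.0189  0.0017  0.1088] turn to square [-0.0032  0.0033  0.0026]
[ 226  180   80   52 2447]
crop px [[221. 333.]
 [257. 196.]
 [542. 271.]
 [506. 408.]]
[[-0.1117 -0.056 ]
 [-0.1098  0.0407]
 [ 0.0908  0.0352]
 [ 0.0874 -0.061 ]]
```

View pics/top2.png

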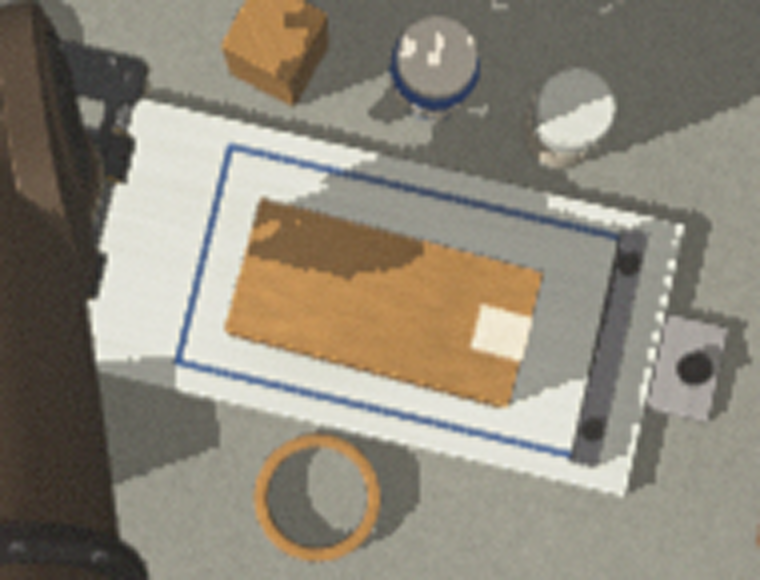

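The carton lies within the outline: x -0.111 to +0.089, y about -0.010, yaw about -1.5°, with a gap of some 56 mm to the bar. The outline, small carton, jar and can are where they were. I'll lower the tool behind the foot end and push.

```bash
python3 -m pendant '[0,0.004,0.037,0,0,0,0.04, 0,0,0.037,0,0,0,0.04, 0,0,0.036,0,0,0,0.04, -0.02,0,0,0,0,0,0.04, -0.03,0,0,0,0,0,0.04, -0.02,0,0,0,0,0,0.04, 0,0,0,0,0,0,0.04]'
python3 -c "from h import *; go(-.0645,-.011,.063)"
```

```text
clock: 6.92
position: [0.593, 0.1781, 0.0675]
ee_rot: [2.459, 1.954, 0.002]
force: [0.1, -0.3, -0.5]
width: 0.43
gripper_force: 0.0
now zone [[-0.1482 -0.0008]] z 0.0675 F [ 0.1 -0.3 -0.5] t 6.925
tool shift [-0.0837 -0.0101  0.0044] turn to square [ 0.0017 -0.0006 -0.001 ]
```

```bash
python3 -m pendant '[-0.01,-0.01,0.003,0,0,0,0.04, -0.01,0,0,0,0,0,0.04, -0.009,0,0,0,0,0,0.04, -0.009,0,0,0,0,0,0.04, -0.009,0,0,0,0,0,0.04, -0.009,0,0,0,0,0,0.04, -0.009,0,0,0,0,0,0.04, 0,0,0,0,0,0,0.04]'
python3 -c "from h import *; go(-.0645,-.011,.063)"
```

```text
clock: 7.92
position: [0.5676, 0.1178, 0.0626]
ee_rot: [2.457, 1.957, -0.002]
force: [-0.3, -0.6, 0.4]
width: 0.435
gripper_force: 0.0
now zone [[-0.0838 -0.0119]] z 0.0626 F [-0.3 -0.6  0.4] t 7.925
tool shift [-0.0193  0.0009 -0.0004] turn to square [-0.0005  0.0011  0.0011]
```

```bash
python3 -m pendant '[-0.006,0,0,0,0,0,0.04, -0.005,0,0,0,0,0,0.04, -0.004,0,0,0,0,0,0.04, -0.003,0,0,0,0,0,0.04, 0,0,0,0,0,0,0.04]'
python3 -c "from h import *; go(-.0645,-.011,.063)"
python3 -m pendant '[-0.002,0,0,0,0,0,0.04, -0.001,0,0,0,0,0,0.04]'
```

```text
clock: 8.55
position: [0.5648, 0.1043, 0.0632]
ee_rot: [-2.454, -1.96, -0.005]
force: [1.6, 7.5, 0.3]
width: 0.437
gripper_force: 4.3
now zone [[-0.07   -0.0116]] z 0.0632 F [1.6 7.5 0.3] t 8.55
tool shift [-0.0055  0.0006  0.0002] turn to square [ 0.001  -0.0032  0.004 ]
clock: 8.8
position: [0.5648, 0.1042, 0.0636]
ee_rot: [-2.451, -1.961, -0.01]
force: [3.2, 18.1, 2.0]
width: 0.433
gripper_force: 9.2
```

The position has stalled at x ≈ -0.070 while the force rises to 18 N, so the carton is home against the bar. I'll back off and check it from above.

```bash
python3 -m pendant '[0.005,0,0,0,0,0,0.04, 0.02,0,0,0,0,0,0.04, 0.05,0,0,0,0,0,0.04, 0.05,0,0,0,0,0,0.04, 0,0,-0.06,0,0,0,0.04, 0,0,0,0,0,0,0.04, 0,0,0,0,0,0,0.04]'
python3 - <<'E'
from h import *
go(-.2,-.006,.12)
im=cv2.cvtColor(get_image("top"),cv2.COLOR_RGB2BGR)
cv2.imwrite("pics/top3.png",cv2.resize(im[130:275,170:360],None,fx=4,fy=4,interpolation=cv2.INTER_CUBIC))
hsv=cv2.cvtColor(im,cv2.COLOR_BGR2HSV)
m=cv2.inRange(hsv,(5,80,50),(22,255,255)); m[:,:205]=0; m[:,345:]=0; m[:160]=0
n,l,s,ce=cv2.connectedComponentsWithStats(m); i=1+s[1:,4].argmax()
r=cv2.boxPoints(cv2.minAreaRect(np.argwhere(l==i)[:,::-1].astype(np.float32)))
print(toz(cast("top",r,.095)).round(4))
E
```

```text
clock: 9.68
position: [0.591, 0.2212, 0.1227]
ee_rot: [2.456, 1.959, 0.0]
force: [-1.0, 0.7, -0.6]
width: 0.433
gripper_force: 0.0
now zone [[-0.1898 -0.0124]] z 0.1227 F [-1.   0.7 -0.6] t 9.675
tool shift [0.0102 0.0065 0.0027] turn to square [0.0001 0.0001 0.0029]
[[-0.0561 -0.0555]
 [-0.0569  0.0416]
 [ 0.1445  0.0426]
 [ 0.1438 -0.0542]]
```

View pics/top3.png

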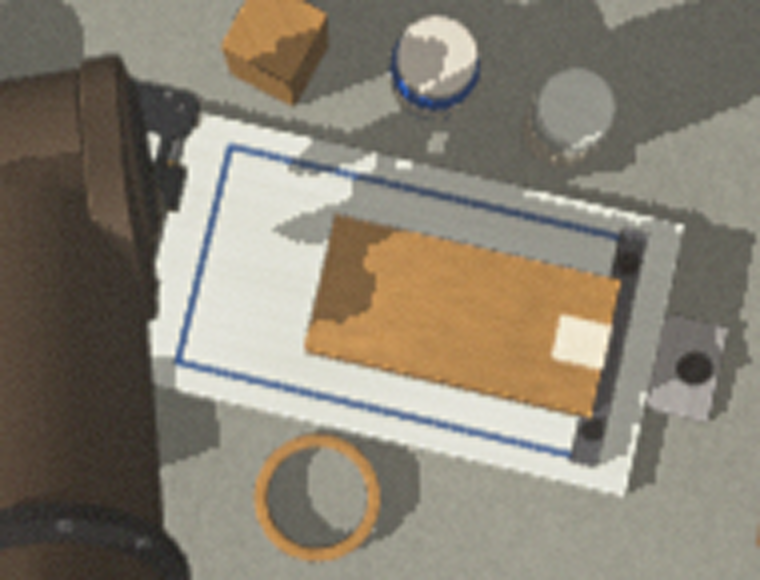

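The carton's top end is against the bar (measured x ≈ 0.144 at both corners, crop px (619,283) and (593,415)). It sits square and inside the tape, and the bystanders seen here haven't moved. The robot is clear, so I'm handing it in.

```bash
python3 -c "from cell import sign_off; print(sign_off())"
```

```text
the job is handed in; nothing more can be done
None
```

I toppled the carton and pushed it home: it lies on its front face inside the outline, with both top corners about 1 mm from the stop bar by camera. I handed the job in at about 10 s, but sign-off returned no verdict.

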